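# Snap the retaining clip onto the pulley shaft

## Task

Lock the pulley on its shaft: pick up the blue spring clip by its orange grip block and push it sideways, open mouth first, into the groove round the shaft just above the pulley until it snaps fully home. Leave it lying flat in the groove, let go, and do not disturb the water bottle, the pliers or the adjustable spanner.

Things in the scene. Friction and masses are not known exactly. Their poses are not given: they have to be found in the camera images.
- pulley_stand: Fixed green base plate 140 x 140 x 12 mm with an aluminium belt pulley, 104 mm in diameter, on an upright steel shaft. Origin on the shaft axis at the plate's underside (bench level), z up. Heights above the bench: flat pulley top face 48 mm; shaft groove 48 to 60 mm, 32 mm in diameter; shaft end above it, 40 mm in diameter, top at 74 mm. Does not turn.
- groove (a point): Point on the shaft axis at mid height of the groove, 54 mm above the bench. The groove is 12 mm high and runs all round, so the 7 mm thick clip may come from any side, its underside 0 to 5 mm above the pulley's top face (it may slide on it).
- clip: Loose U-shaped spring clip of blue-coated steel, 7 mm thick, 87 mm long, about 53 mm wide, 0.1 kg, lying flat with an orange grip block on top. Origin at the underside, under the bore centre; x points out of the open mouth, z up. A bridge (x = -61 to -16 mm, 46 mm wide) carries two sprung arms reaching to x = 25 mm, 34 mm apart inside; rounded bumps at x = 12.5 mm narrow the mouth to 24 mm.
- bore (a point): Centre of the clip's bore at mid thickness, 3.5 mm above its underside; fully home it lies on the shaft axis. Pushed along the clip's x axis, the bumps meet the groove about 25 mm short of home, must spread over it (about 7 to 12 N), and after the middle, about 12 mm short, the clip snaps on until its bridge meets the shaft.
- grip (a point): Centre of the clip's orange grip block: an upright block 18 x 18 mm, its top 48 mm above the clip's underside, sides parallel to the clip's x and y axes. This point lies 50 mm behind the bore centre (x = -50 mm), 28 mm above the clip's underside. Grip it across either pair of sides.
- clip_arm_left (a joint): Hinge of the arm on the clip's +y side, rad: 0 relaxed or home, grows as the arm is spread (about 0.11 while the mouth passes the shaft); a spring closes it.
- clip_arm_right (a joint): The same for the arm on the -y side.
- water_bottle: Clear water bottle with a blue cap, 68 x 69 x 218 mm, loose, standing; origin at the centre of its underside. To be left alone.
- pliers: Blue-handled pliers, 61 x 182 x 13 mm, loose, lying; origin at the centre of the underside. To be left alone.
- adjustable_spanner: Black adjustable spanner, 57 x 200 x 13 mm, loose, lying; origin at the centre of the underside. To be left alone.
Not all that is in view belongs to the job. Several things look just like the clip: the one meant starts farthest to the robot's left.

How it is judged:
By the outcome, as a careful person would: the job done as asked, in the order asked, and still so for the second after the job is handed in, with the robot touching nothing.
It also fails if it takes over 40 s, if anything falls off the work surface, if the arm or the gripper's body presses on something with over 40 N, if the wrist force passes 120 N, or if a joint passes its speed limit or range.

## Robot

A 7-joint arm with a two-finger parallel gripper is mounted at the origin on a cart in front of the work surface, level with it; the furniture and walls round the work are solid. World frame = base frame: x ahead of the robot, y to its left, z up, the work surface at z = 0. Lengths are in m, angles in rad, forces in N, time in s.
With the tool pointing down it reaches from about 0.4 to 0.85 m from the base axis. Payload 6.9 kg.
Tool frame: the origin (TCP) lies between the finger pads; the fingertips stand env.tip_extent ahead of it and the grasp point (between the pads) lies 11 mm behind it (env.tip_extent is the distance from the TCP to the fingertips, in m); z points along the fingers, y is the line along which they close (so a half turn about z gives the same grasp; the last joint's range is limited). The gripper opens to 85 mm and grips with 20 to 120 N. Pads are 22 mm wide; open, the fingers measure 114 mm over their backs; the gripper's body (76 mm by 85 mm) begins 54 mm behind the grasp point. The pads swing forward as they close: fully open they stand 13 mm farther back than shut.
Start: joints at [1.421, 0.507, -0.238, 1.5, 0.126, 1.149, -0.155], TCP at [0.158, -0.605, 0.239] pointing down, gripper open.
Joint ranges: [-3.08, 3.08], [-0.24, 2.05], [-1.43, 1.35], [0, 2.5], [-1.52, 4.66], [0.17, 1.96], [-2.89, 2.89]. Speed limits (rad/s): [2.39, 2.39, 3.14, 3.14, 3.14, 3.14, 3.14].

## Interface

Orientations are given as a rotation vector (axis times angle).
In Python, from plant import env, optics, job_done, spotter gives the robot as it stands.
- The arm moves only by the tool arm_command, never from a script. Its argument "deltas" is a list of rows, each an object of numbers: "x", "y", "z": the shift along the tool's x, y, z in mm; "ax", "ay", "az": the turn, a rotation vector about the tool's x, y, z in rad; "grip": the opening in per cent of the stroke, from 0 (shut) to 100 (fully open). A call has 1 to 12 rows; each row is the pose to reach, as a shift and turn from the pose commanded when the call began, along the tool's axes at that moment; what a row does not reach only later rows make up. A row lasts 1/10 s, in which the tool goes at most 50 mm and 8.59 degrees, less where a joint would pass 70% of its speed; a pose out of reach is approached as far as the arm can. A call with a gripper value outside its range is refused whole. The fingers move at their own pace and stop on an object; "newtons" is the grip in N (left out, the last holds). Time passes only in rows, so rows that repeat a pose let the fingers close. It gives the time, the measured TCP pose, the force, the opening and the grip force at its end, in the units of the state.
- env.get_obs(): the state, without advancing time (a new reading comes with each control period).
- optics.get_image(name): name is "side" or "top" or "wrist"; returns (picture, depth): 480x640x3 uint8, red, green, blue; 480x640 float32, m along the optical axis (not along the pixel's ray), 0 where there is no reading.
- optics.get_calibration(name): a dict with "fx", "fy", "cx", "cy" (pixels), "xyz" and "attitude" of the camera in the world. Camera axes: x right, y down, z forward; pixel columns grow to the right and rows downward; lengths in m; the calibration is good to about 2 mm. A picture is of the moment at which its call begins: read the wrist's pose just before it. get_calibration takes no time and is no camera call; for the wrist camera it gives the pose at the moment of the call.
- job_done(): hands the job in; it is judged then, once.
Trained networks look in the newest picture that a camera, given by its name, has taken for a name from the list of things; names that differ only in an ending like _2 or _b are one class to them, and where a whole thing is asked for, a point or a joint stands for the part that bears it (a point fixed in the world has none). Each returns a list of dicts, best first, with "confidence" (0 to 1); they miss things now and then, are a little off and sometimes report something else, mostly with a low value. They report only what shows in the picture. A call takes as long as a camera call. They do not tell look-alikes from the thing itself.
- spotter.silhouettes(camera, label): "pixels" (480x640 bool, what is visible of it) and "bbox" ([left, top, right, bottom] in pixels, round what is visible of it).
The state is a dict: "time_s": time; "qpos": joint angles; "dq": joint speeds; "joint_torque": joint torques, N m; "eef_pos": TCP position; "tool_rot": TCP orientation; "contact_force": force on the tool from outside, world axes, zero at the start; "ft_torque": the same for the moment, N m; "opening": finger opening in m; "gripper_force": force on a finger pad.
Only numpy, scipy, OpenCV 4.12 (cv2) and the standard library are available. Lean on these libraries where they do the work, as an engineer would, in place of code of your own. Each camera call takes 0.05 s, during which the arm holds its last target. There are 200 camera calls.

## Working session

There is one attempt and no reset: what is moved stays moved. The work goes in short steps, Python scripts to look and compute and a tool call to move; the robot and the scene stay as the last step left them, time stands still between calls to the robot, and variables do not carry over. Pictures are saved under pics/ and viewed, at most 10 in all, crops included, and the job is handed in when it is done.

Besides the shell and the picture viewer there is one more tool, called after ">>>" as name(argument=value, ...) on one line, values as JSON. arm_command: Moves the arm, as the interface text tells. Its arguments: {"type":"object","properties":{"deltas":{"type":"array","items":{"type":"object","properties":{"x":{"type":"number"},"y":{"type":"number"},"z":{"type":"number"},"ax":{"type":"number"},"ay":{"type":"number"},"az":{"type":"number"},"grip":{"type":"number"}}}},"newtons":{"type":"number"}},"required":["deltas"]}

```bash
ls; mkdir -p pics; cat > h.py <<'E'
import numpy as np, cv2
from scipy.spatial.transform import Rotation as R
from plant import env, optics, job_done, spotter
def cal(n):
    c=optics.get_calibration(n); a=np.array(c["attitude"],float)
    M=a if a.shape==(3,3) else (R.from_rotvec(a).as_matrix() if a.size==3 else R.from_quat(a).as_matrix())
    return c,M,np.array(c["xyz"])
def pts(n,d,mask):
    c,M,t=cal(n); v,u=np.nonzero(mask&(d>0)); z=d[v,u]
    return np.c_[(u-c["cx"])/c["fx"]*z,(v-c["cy"])/c["fy"]*z,z]@M.T+t
E
python3 - <<'E'
from h import *
o=env.get_obs(); print({k:np.round(v,3) for k,v in o.items()}, env.tip_extent)
for n in("top","side"):
    im,d=optics.get_image(n); cv2.imwrite(f"pics/{n}0.png",im[:,:,::-1]); np.save(f"{n}0.npy",d)
    print(n,optics.get_calibration(n))
    for l in("clip","grip","pulley_stand","water_bottle","pliers","adjustable_spanner"):
        for s in spotter.silhouettes(n,l):
            p=pts(n,d,s["pixels"]); 
            print(l,round(s["confidence"],2),s["bbox"],len(p),np.round(np.median(p,0),3),np.round(np.percentile(p,[2,98],axis=0),3).tolist())
E
```

```text
pics
{'time_s': np.float64(0.0), 'qpos': array([ 1.42 ,  0.508, -0.237,  1.501,  0.126,  1.149, -0.155]), 'dq': array([ 0.   , -0.001,  0.001,  0.001, -0.   ,  0.003, -0.001]), 'joint_torque': array([ 1.0000e-03, -6.2060e+01, -2.1870e+00, -2.4965e+01,  1.3000e-02,
        1.2000e-02,  0.0000e+00]), 'eef_pos': array([ 0.158, -0.604,  0.238]), 'tool_rot': array([-3.114, -0.4  ,  0.   ]), 'contact_force': array([ 0.716, -0.772,  0.868]), 'ft_torque': array([-0.009, -0.033, -0.013]), 'gripper_force': np.float64(0.0), 'opening': np.float64(0.085)} 0.008
top {'fx': 444.8849192712973, 'fy': 444.8849192712973, 'cx': 317.7488190924617, 'cy': 241.7107861109453, 'xyz': array([0.35952801, 0.0492341 , 1.41300899]), 'attitude': array([-2.14744653,  2.15429662, -0.14264036])}
clip 0.86 [246.5, 256.6, 270.1, 288.0] 274 [0.438 0.232 0.007] [[0.409, 0.206, -0.0], [0.489, 0.277, 0.05]]
clip 0.55 [301.0, 255.0, 327.7, 282.0] 287 [0.453 0.058 0.008] [[0.422, 0.032, -0.0], [0.502, 0.103, 0.05]]
grip 0.8 [303.0, 253.9, 328.8, 284.1] 213 [0.45  0.057 0.008] [[0.425, 0.032, 0.001], [0.501, 0.083, 0.051]]
gri
[... 1368 characters left out ...]

grip 0.81 [334.5, 258.2, 368.4, 275.3] 365 [0.45  0.062 0.009] [[0.425, 0.044, 0.002], [0.503, 0.105, 0.05]]
grip 0.62 [301.4, 297.3, 336.9, 322.0] 499 [0.439 0.234 0.009] [[0.412, 0.214, -0.0], [0.495, 0.277, 0.05]]
pulley_stand 0.76 [345.4, 194.0, 406.8, 242.6] 1626 [ 0.499 -0.127  0.025] [[0.444, -0.213, 0.005], [0.575, -0.085, 0.077]]
water_bottle 0.59 [191.8, 237.3, 228.1, 320.4] 2011 [0.661 0.387 0.124] [[0.645, 0.35, 0.007], [0.696, 0.404, 0.221]]
pliers 0.73 [374.3, 167.4, 424.2, 196.8] 314 [ 0.543 -0.369  0.01 ] [[0.466, -0.397, -0.0], [0.636, -0.325, 0.017]]
adjustable_spanner 0.56 [226.5, 337.7, 291.4, 405.7] 1083 [0.444 0.451 0.011] [[0.385, 0.427, 0.004], [0.572, 0.489, 0.015]]
```

```bash
python3 - <<'E'
import cv2,numpy as np
a=cv2.imread("pics/top0.png");b=cv2.imread("pics/side0.png")
a=cv2.resize(a[170:310,160:480],None,fx=2.5,fy=2.5,interpolation=2)[:, :800];b=cv2.resize(b[150:420,160:480],(296,250),interpolation=2)
c=np.zeros((600,800,3),np.uint8);c[:350,:]=a;c[350:,:296]=b;c[350:,300:800]=cv2.resize(cv2.imread("pics/top0.png"),(500,250));cv2.imwrite("pics/v1.png",c)
E
```

```text
(no output)
```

View pics/v1.png

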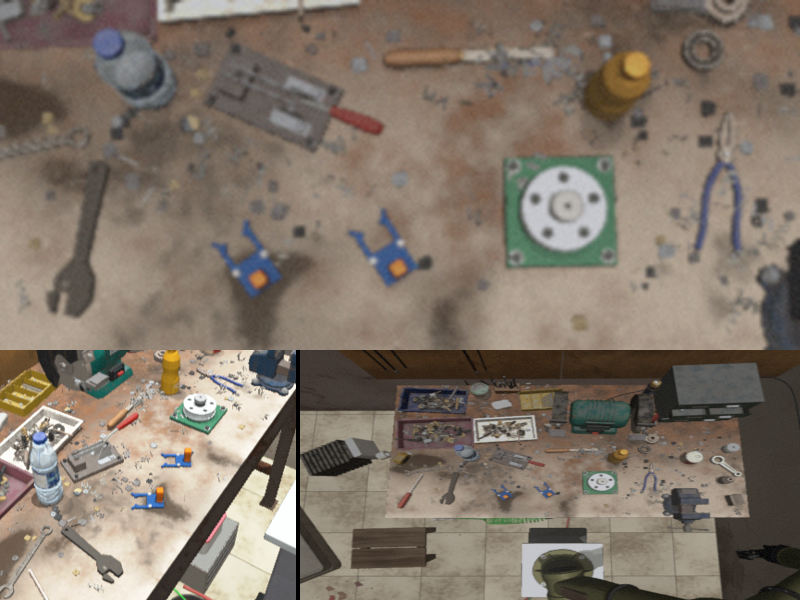

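The crop shows two clips, grip blocks at crop (258,278) and (397,268). The left one is meant, its mouth facing up and left (+x, +y). The pulley is at crop (567,207).

```bash
python3 - <<'E'
from h import *
for n in("top","side"):
    im=cv2.imread(f"pics/{n}0.png"); d=np.load(f"{n}0.npy")
    hsv=cv2.cvtColor(im,cv2.COLOR_BGR2HSV); H,S,V=cv2.split(hsv)
    m=np.zeros(d.shape,bool)
    if n=="top": m[250:295,240:278]=1
    else: m[290:330,295:342]=1
    org=m&(H<22)&(S>150)&(V>90)
    p=pts(n,d,org); q=p[p[:,2]>.04]; print(n,"grip",len(q),q.mean(0).round(4),(q.min(0)+q.max(0))/2)
    bl=m&(H>95)&(H<130)&(S>100); p=pts(n,d,bl); p=p[(p[:,2]<.015)]
    print("blue",len(p),p.mean(0).round(4)); g=q.mean(0)[:2]
    v=p[:,:2].mean(0)-g; print("dir deg",np.degrees(np.arctan2(v[1],v[0])))
    box=cv2.minAreaRect(p[:,:2].astype(np.float32)*1000); print(box)
    M=np.zeros(d.shape,bool)
    if n=="top": M[225:283,355:410]=1
    else: M[190:246,340:412]=1
    p=pts(n,d,M)
    for lo,hi in((.066,.085),(.042,.056),(.006,.02)):
        q=p[(p[:,2]>lo)&(p[:,2]<hi)]; c,r=cv2.minEnclosingCircle(q[:,:2].astype(np.float32)*1000); print(lo,len(q),q.mean(0).round(4),c,r,((np.percentile(q,1,axis=0)+np.percentile(q,99,axis=0))/2).round(4))
E
```

```text
top grip 22 [0.4224 0.2186 0.0476] [0.42189817 0.21847411 0.04844616]
blue 142 [0.4424 0.2324 0.0071]
dir deg 34.83723667549482
((448.19140625, 238.27865600585938), (81.48622131347656, 45.932289123535156), 33.214290618896484)
0.066 136 [ 0.509  -0.1555  0.0742] (509.3130187988281, -155.7105255126953) 19.76074981689453 [ 0.5086 -0.155   0.0744]
0.042 730 [ 0.5085 -0.1553  0.0486] (509.47698974609375, -156.45509338378906) 52.03563690185547 [ 0.5089 -0.1554  0.0488]
0.006 1043 [ 0.5056 -0.1514  0.0124] (508.74639892578125, -153.09518432617188) 115.95930480957031 [ 0.5081 -0.1524  0.0128]
side grip 55 [0.4245 0.225  0.0477] [0.4241827  0.22432354 0.04667899]
blue 287 [0.4479 0.2428 0.0078]
dir deg 37.34292645957001
((452.98583984375, 240.32687377929688), (83.50243377685547, 55.61260986328125), 34.60485076904297)
0.066 117 [ 0.5113 -0.1499  0.0746] (513.0127563476562, -152.62351989746094) 21.859325408935547 [ 0.5121 -0.1524  0.0727]
0.042 502 [ 0.5088 -0.1452  0.0499] (513.1038818359375, -153.80873107910156) 54.20967483520508 [ 0.512  -0.1537  0.0498]
0.006 957 [ 0.507  -0.144   0.0125] (510.40972900390625, -175.42440795898438) 167.35813903808594 [ 0.5379 -0.1856  0.0129]
```

```bash
cat >> h.py <<'E'
def delta(tgts):
    o=env.get_obs(); R0=R.from_rotvec(o["tool_rot"]); p0=np.array(o["eef_pos"])
    x=R0.as_matrix()[:,0]; print("t",o["time_s"],"pos",p0.round(4),"yaw",np.degrees(np.arctan2(x[1],x[0])).round(2),"tilt z",R0.as_matrix()[:,2].round(4),"open",o["opening"],"F",np.round(o["contact_force"],1),"q",np.round(o["qpos"],2))
    for *p,y in tgts:
        Rt=R.from_matrix(np.c_[[np.cos(np.radians(y)),np.sin(np.radians(y)),0],[np.sin(np.radians(y)),-np.cos(np.radians(y)),0],[0,0,-1.]])
        print(p,y,"->",(R0.inv().apply(np.array(p)-p0)*1000).round(1),(R0.inv()*Rt).as_rotvec().round(4))
E
python3 - <<'E'
from h import *
delta([(.5,-.25,.3,34),(.5,0.,.3,34),(.423,.2,.25,34)])
c,M,t=cal("wrist"); o=env.get_obs(); Rt=R.from_rotvec(o["tool_rot"])
print(c["fx"],Rt.inv().apply(t-o["eef_pos"]),Rt.inv().as_matrix()@M)
E
```

```text
t 0.7 pos [ 0.1581 -0.6047  0.2393] yaw 14.65 tilt z [ 0.  0. -1.] open 0.0851513622403205 F [ 0.8  0.1 -0.1] q [ 1.42  0.51 -0.24  1.5   0.13  1.15 -0.15]
[0.5, -0.25, 0.3] 34 -> [ 420.5 -256.7  -60.7] [-0.     -0.     -0.3377]
[0.5, 0.0, 0.3] 34 -> [ 483.7 -498.5  -60.7] [-0.     -0.     -0.3377]
[0.423, 0.2, 0.25] 34 -> [ 459.8 -711.5  -10.7] [-0.     -0.     -0.3377]
403.37659971809194 [ 0.07293973 -0.00078006 -0.13445504] [[ 1.36474923e-04 -9.58086073e-01 -2.86480469e-01]
 [ 9.99999976e-01  8.15672720e-05  2.03596611e-04]
 [-1.71695647e-04 -2.86480490e-01  9.58086061e-01]]
```

>>> arm_command(deltas=[{"x": 420, "y": -257, "z": -60, "az": -0.338}, {"x": 420, "y": -257, "z": -60, "az": -0.338}, {"x": 420, "y": -257, "z": -60, "az": -0.338}, {"x": 420, "y": -257, "z": -60, "az": -0.338}, {"x": 420, "y": -257, "z": -60, "az": -0.338}, {"x": 420, "y": -257, "z": -60, "az": -0.338}, {"x": 420, "y": -257, "z": -60, "az": -0.338}, {"x": 420, "y": -257, "z": -60, "az": -0.338}, {"x": 420, "y": -257, "z": -60, "az": -0.338}, {"x": 420, "y": -257, "z": -60, "az": -0.338}, {"x": 420, "y": -257, "z": -60, "az": -0.338}, {"x": 420, "y": -257, "z": -60, "az": -0.338}])

```text
invalid input
```

```bash
python3 - <<'E'
from h import *
delta([(.44,-.25,.28,34),(.5,0.,.28,34),(.423,.2,.25,34)])
im,d=optics.get_image("wrist"); cv2.imwrite("pics/w1.png",im[:,:,::-1])
E
```

```text
t 0.7 pos [ 0.1581 -0.6047  0.2393] yaw 14.65 tilt z [ 0.  0. -1.] open 0.0851513622403205 F [ 0.8  0.1 -0.1] q [ 1.42  0.51 -0.24  1.5   0.13  1.15 -0.15]
[0.44, -0.25, 0.28] 34 -> [ 362.4 -271.8  -40.7] [-0.     -0.     -0.3377]
[0.5, 0.0, 0.28] 34 -> [ 483.7 -498.5  -40.7] [-0.     -0.     -0.3377]
[0.423, 0.2, 0.25] 34 -> [ 459.8 -711.5  -10.7] [-0.     -0.     -0.3377]
```

>>> arm_command(deltas=[{"x": 420, "y": -257, "z": -60, "ax": 0, "ay": 0, "az": -0.338, "grip": 100}, {"x": 420, "y": -257, "z": -60, "ax": 0, "ay": 0, "az": -0.338, "grip": 100}, {"x": 420, "y": -257, "z": -60, "ax": 0, "ay": 0, "az": -0.338, "grip": 100}, {"x": 420, "y": -257, "z": -60, "ax": 0, "ay": 0, "az": -0.338, "grip": 100}, {"x": 420, "y": -257, "z": -60, "ax": 0, "ay": 0, "az": -0.338, "grip": 100}, {"x": 420, "y": -257, "z": -60, "ax": 0, "ay": 0, "az": -0.338, "grip": 100}, {"x": 420, "y": -257, "z": -60, "ax": 0, "ay": 0, "az": -0.338, "grip": 100}, {"x": 420, "y": -257, "z": -60, "ax": 0, "ay": 0, "az": -0.338, "grip": 100}, {"x": 420, "y": -257, "z": -60, "ax": 0, "ay": 0, "az": -0.338, "grip": 100}, {"x": 420, "y": -257, "z": -60, "ax": 0, "ay": 0, "az": -0.338, "grip": 100}])

```text
time_s: 1.75
eef_pos: [0.5008, -0.2477, 0.2999]
tool_rot: [3.003, 0.92, 0.001]
contact_force: [0.9, 0.0, -0.4]
opening: 0.085
gripper_force: 0.0
```

```bash
cat >> h.py <<'E'
def shaft(tag):
    im,d=optics.get_image("wrist"); cv2.imwrite(f"pics/{tag}.png",im[:,:,::-1]); np.save(tag+".npy",d)
    p=pts("wrist",d,d>0); p=p[np.hypot(p[:,0]-.51,p[:,1]+.155)<.06]
    for lo,hi in((.066,.082),(.042,.055)):
        q=p[(p[:,2]>lo)&(p[:,2]<hi)]; 
        if len(q)>9:
            c,r=cv2.minEnclosingCircle(q[:,:2].astype(np.float32)*1000); print(lo,len(q),q.mean(0).round(4),np.round(c,1),r)
E
python3 - <<'E'
from h import *
shaft("w1")
delta([(.5,0.,.3,34),(.45,.2,.25,34)])
E
```

```text
0.066 1716 [ 0.5179 -0.1463  0.0751] [ 517.2 -145.8] 20.067848205566406
0.042 8084 [ 0.5187 -0.1467  0.0494] [ 517.2 -145.8] 51.98284912109375
t 1.8 pos [ 0.5066 -0.2397  0.301 ] yaw 34.62 tilt z [ 0.0062  0.0044 -1.    ] open 0.08525721654631138 F [5.6 5.7 1.8] q [ 0.71  0.38 -0.46  1.57  0.17  1.23 -0.74]
[0.5, 0.0, 0.3] 34 -> [ 130.7 -201.1    2. ] [-0.0001 -0.0076  0.0108]
[0.45, 0.2, 0.25] 34 -> [ 202.8 -394.    52.5] [-0.0001 -0.0076  0.0108]
```

```bash
python3 - <<'E'
from h import *
optics.get_image("wrist");optics.get_image("wrist");optics.get_image("wrist")
shaft("w2")
delta([(.5,0.,.3,34),(.45,.2,.25,34)])
E
```

```text
0.066 1712 [ 0.5107 -0.157   0.0733] [ 510.1 -156.6] 20.074920654296875
0.042 8404 [ 0.5123 -0.1564  0.0476] [ 510.1 -156.6] 51.95586013793945
t 2.0 pos [ 0.499  -0.2502  0.2991] yaw 34.03 tilt z [-8.e-04 -5.e-04 -1.e+00] open 0.08562246585060616 F [ 0.6 -1.4  1.2] q [ 0.72  0.38 -0.45  1.57  0.17  1.23 -0.73]
[0.5, 0.0, 0.3] 34 -> [ 140.8 -206.8   -1.1] [-0.      0.001   0.0005]
[0.45, 0.2, 0.25] 34 -> [ 211.3 -400.6   48.9] [-0.      0.001   0.0005]
```

>>> arm_command(deltas=[{"x": 211, "y": -400, "z": 49, "ax": 0, "ay": 0, "az": 0, "grip": 100}, {"x": 211, "y": -400, "z": 49, "ax": 0, "ay": 0, "az": 0, "grip": 100}, {"x": 211, "y": -400, "z": 49, "ax": 0, "ay": 0, "az": 0, "grip": 100}, {"x": 211, "y": -400, "z": 49, "ax": 0, "ay": 0, "az": 0, "grip": 100}, {"x": 211, "y": -400, "z": 49, "ax": 0, "ay": 0, "az": 0, "grip": 100}, {"x": 211, "y": -400, "z": 49, "ax": 0, "ay": 0, "az": 0, "grip": 100}, {"x": 211, "y": -400, "z": 49, "ax": 0, "ay": 0, "az": 0, "grip": 100}, {"x": 211, "y": -400, "z": 49, "ax": 0, "ay": 0, "az": 0, "grip": 100}, {"x": 211, "y": -400, "z": 49, "ax": 0, "ay": 0, "az": 0, "grip": 100}, {"x": 211, "y": -400, "z": 49, "ax": 0, "ay": 0, "az": 0, "grip": 100}, {"x": 211, "y": -400, "z": 49, "ax": 0, "ay": 0, "az": 0, "grip": 100}, {"x": 211, "y": -400, "z": 49, "ax": 0, "ay": 0, "az": 0, "grip": 100}])

```text
time_s: 3.2
eef_pos: [0.4512, 0.1973, 0.2501]
tool_rot: [3.004, 0.914, -0.001]
contact_force: [0.6, 0.1, -0.2]
opening: 0.0851
gripper_force: 0.0
```

```bash
cat >> h.py <<'E'
def clip(tag):
    im,d=optics.get_image("wrist"); cv2.imwrite(f"pics/{tag}.png",im[:,:,::-1])
    H,S,V=cv2.split(cv2.cvtColor(im,cv2.COLOR_RGB2HSV))
    for s in spotter.silhouettes("wrist","clip"):
        p=pts("wrist",d,s["pixels"]); print(s["confidence"],s["bbox"],np.median(p,0).round(3))
    q=pts("wrist",d,(H<22)&(S>150)&(V>80)); q=q[np.hypot(q[:,0]-.423,q[:,1]-.22)<.03]; q=q[q[:,2]>.043]
    b=cv2.minAreaRect(q[:,:2].astype(np.float32)*1000); print("grip top",len(q),q.mean(0).round(4),b)
    p=pts("wrist",d,(H>95)&(H<130)&(S>100)); p=p[(np.hypot(p[:,0]-.45,p[:,1]-.24)<.06)&(p[:,2]<.012)]
    b=cv2.minAreaRect(p[:,:2].astype(np.float32)*1000); print("blue",len(p),np.median(p[:,2]),p.mean(0).round(4),b)
E
python3 - <<'E'
from h import *
for i in range(3):optics.get_image("wrist")
clip("w3")
delta([(.423,.22,.25,34)])
E
```

```text
0.86 [405.8, 219.9, 472.2, 321.1] [0.453 0.063 0.007]
0.65 [252.1, 128.0, 314.3, 231.9] [0.44  0.234 0.007]
grip top 414 [0.425  0.2237 0.0473] ((424.4809875488281, 223.5419158935547), (18.33184814453125, 17.973703384399414), 33.808597564697266)
blue 2379 0.006838363793906843 [0.4469 0.2389 0.0068] ((450.6534729003906, 241.72894287109375), (85.400146484375, 54.291927337646484), 34.89181900024414)
t 3.45 pos [0.451  0.1983 0.2504] yaw 33.86 tilt z [ 3.e-04 -4.e-04 -1.e+00] open 0.08529084285245704 F [ 0.4  0.1 -0.8] q [-0.01  0.33 -0.62  1.82  0.22  1.06 -1.69]
[0.423, 0.22, 0.25] 34 -> [-11.2 -33.6   0.4] [ 0.0005 -0.     -0.0024]
```

View pics/w3.png

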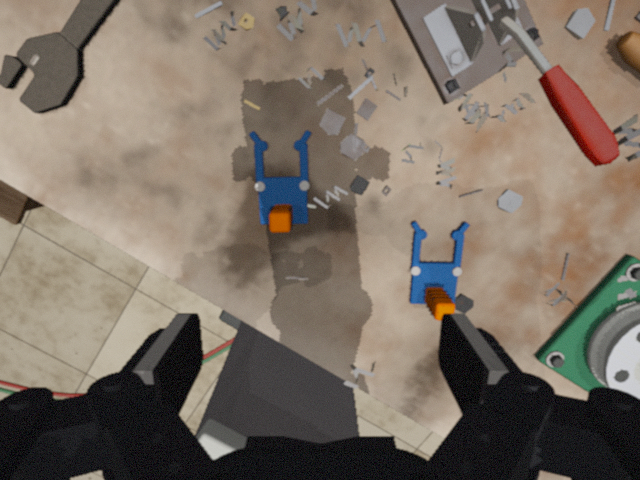

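The target clip is at upper left (283,180), with its grip block at (280,219) and the mouth upward in the image. The look-alike is at (437,265). The measured sizes match the text.

```bash
python3 - <<'E'
from h import *
delta([(.4245,.2236,.1,34.5),(.4245,.2236,.028,34.5)])
E
```

```text
t 3.45 pos [0.451  0.1983 0.2504] yaw 33.86 tilt z [ 3.e-04 -4.e-04 -1.e+00] open 0.08529084285245704 F [ 0.4  0.1 -0.8] q [-0.01  0.33 -0.62  1.82  0.22  1.06 -1.69]
[0.4245, 0.2236, 0.1] 34.5 -> [ -7.9 -35.8 150.4] [ 0.0005 -0.     -0.0111]
[0.4245, 0.2236, 0.028] 34.5 -> [ -7.9 -35.9 222.4] [ 0.0005 -0.     -0.0111]
```

>>> arm_command(deltas=[{"x": -8, "y": -36, "z": 50, "ax": 0, "ay": 0, "az": -0.011, "grip": 100}, {"x": -8, "y": -36, "z": 90, "ax": 0, "ay": 0, "az": -0.011, "grip": 100}, {"x": -8, "y": -36, "z": 130, "ax": 0, "ay": 0, "az": -0.011, "grip": 100}, {"x": -8, "y": -36, "z": 150, "ax": 0, "ay": 0, "az": -0.011, "grip": 100}, {"x": -8, "y": -36, "z": 165, "ax": 0, "ay": 0, "az": -0.011, "grip": 100}, {"x": -8, "y": -36, "z": 180, "ax": 0, "ay": 0, "az": -0.011, "grip": 100}, {"x": -8, "y": -36, "z": 195, "ax": 0, "ay": 0, "az": -0.011, "grip": 100}, {"x": -8, "y": -36, "z": 210, "ax": 0, "ay": 0, "az": -0.011, "grip": 100}, {"x": -8, "y": -36, "z": 218, "ax": 0, "ay": 0, "az": -0.011, "grip": 100}, {"x": -8, "y": -36, "z": 222, "ax": 0, "ay": 0, "az": -0.011, "grip": 100}, {"x": -8, "y": -36, "z": 222, "ax": 0, "ay": 0, "az": -0.011, "grip": 100}, {"x": -8, "y": -36, "z": 222, "ax": 0, "ay": 0, "az": -0.011, "grip": 100}])

```text
time_s: 4.65
eef_pos: [0.424, 0.2253, 0.0287]
tool_rot: [-2.999, -0.935, -0.001]
contact_force: [-0.3, -0.1, -0.5]
opening: 0.0852
gripper_force: 0.0
```

```bash
python3 - <<'E'
from h import *
delta([(.4245,.2236,.028,34.5)])
E
```

```text
t 4.65 pos [0.424  0.2253 0.0287] yaw 34.64 tilt z [ 6.e-04  3.e-04 -1.e+00] open 0.08524916195614567 F [-0.3 -0.1 -0.5] q [-0.25  0.61 -0.43  2.12  0.51  0.51 -2.03]
[0.4245, 0.2236, 0.028] 34.5 -> [-0.6  1.6  0.7] [ 0.0001 -0.0007  0.0025]
```

Good. Close the gripper.

>>> arm_command(deltas=[{"x": 0, "y": 1.5, "z": 0, "ax": 0, "ay": 0, "az": 0, "grip": 60}, {"x": 0, "y": 1.5, "z": 0, "ax": 0, "ay": 0, "az": 0, "grip": 35}, {"x": 0, "y": 1.5, "z": 0, "ax": 0, "ay": 0, "az": 0, "grip": 0}, {"x": 0, "y": 1.5, "z": 0, "ax": 0, "ay": 0, "az": 0, "grip": 0}, {"x": 0, "y": 1.5, "z": 0, "ax": 0, "ay": 0, "az": 0, "grip": 0}, {"x": 0, "y": 1.5, "z": 0, "ax": 0, "ay": 0, "az": 0, "grip": 0}, {"x": 0, "y": 1.5, "z": 0, "ax": 0, "ay": 0, "az": 0, "grip": 0}, {"x": 0, "y": 1.5, "z": 0, "ax": 0, "ay": 0, "az": 0, "grip": 0}, {"x": 0, "y": 1.5, "z": 0, "ax": 0, "ay": 0, "az": 0, "grip": 0}, {"x": 0, "y": 1.5, "z": 0, "ax": 0, "ay": 0, "az": 0, "grip": 0}], newtons=90)

```text
time_s: 5.65
eef_pos: [0.4247, 0.2239, 0.0287]
tool_rot: [2.999, 0.935, 0.001]
contact_force: [-0.9, -0.7, 5.7]
opening: 0.0165
gripper_force: 88.2
```

```bash
python3 - <<'E'
from h import *
delta([(.4245,.2236,.16,34.5)])
E
```

```text
t 5.65 pos [0.4247 0.2239 0.0287] yaw 34.65 tilt z [ 5.e-04 -1.e-04 -1.e+00] open 0.01647913680119998 F [-0.9 -0.7  5.7] q [-0.25  0.61 -0.43  2.12  0.51  0.51 -2.03]
[0.4245, 0.2236, 0.16] 34.5 -> [  -0.3    0.2 -131.3] [ 0.0003 -0.0004  0.0026]
```

>>> arm_command(deltas=[{"x": 0, "y": 0, "z": -25, "ax": 0, "ay": 0, "az": 0, "grip": 0}, {"x": 0, "y": 0, "z": -65, "ax": 0, "ay": 0, "az": 0, "grip": 0}, {"x": 0, "y": 0, "z": -105, "ax": 0, "ay": 0, "az": 0, "grip": 0}, {"x": -15, "y": 20, "z": -130, "ax": 0, "ay": 0, "az": 0, "grip": 0}, {"x": -35, "y": 50, "z": -130, "ax": 0, "ay": 0, "az": 0, "grip": 0}, {"x": -60, "y": 85, "z": -130, "ax": 0, "ay": 0, "az": 0, "grip": 0}, {"x": -85, "y": 120, "z": -130, "ax": 0, "ay": 0, "az": 0, "grip": 0}, {"x": -110, "y": 155, "z": -130, "ax": 0, "ay": 0, "az": 0, "grip": 0}, {"x": -135, "y": 190, "z": -130, "ax": 0, "ay": 0, "az": 0, "grip": 0}, {"x": -155, "y": 218, "z": -130, "ax": 0, "ay": 0, "az": 0, "grip": 0}, {"x": -165, "y": 235, "z": -130, "ax": 0, "ay": 0, "az": 0, "grip": 0}, {"x": -165, "y": 235, "z": -130, "ax": 0, "ay": 0, "az": 0, "grip": 0}])

```text
time_s: 6.85
eef_pos: [0.422, -0.0663, 0.158]
tool_rot: [3.001, 0.928, -0.002]
contact_force: [0.3, 0.0, -1.3]
opening: 0.0165
gripper_force: 88.0
```

```bash
python3 - <<'E'
from h import *
delta([(.4195,-.218,.159,34.65)])
E
```

```text
t 6.85 pos [ 0.422  -0.0663  0.158 ] yaw 34.35 tilt z [-9.e-04 -1.e-03 -1.e+00] open 0.01649792997798163 F [ 0.3  0.  -1.3] q [ 0.54  0.34 -0.58  2.11  0.27  0.77 -1.19]
[0.4195, -0.218, 0.159] 34.65 -> [-87.6 123.8  -0.9] [ 0.0003  0.0013 -0.0052]
```

>>> arm_command(deltas=[{"x": -20, "y": 28, "z": 0, "ax": 0, "ay": 0, "az": 0, "grip": 0}, {"x": -45, "y": 62, "z": 0, "ax": 0, "ay": 0, "az": 0, "grip": 0}, {"x": -70, "y": 97, "z": 0, "ax": 0, "ay": 0, "az": 0, "grip": 0}, {"x": -85, "y": 118, "z": 0, "ax": 0, "ay": 0, "az": 0, "grip": 0}, {"x": -90, "y": 125, "z": 0, "ax": 0, "ay": 0, "az": 0, "grip": 0}, {"x": -90, "y": 125, "z": 0, "ax": 0, "ay": 0, "az": 0, "grip": 0}, {"x": -90, "y": 125, "z": 0, "ax": 0, "ay": 0, "az": 0, "grip": 0}, {"x": -90, "y": 125, "z": 0, "ax": 0, "ay": 0, "az": 0, "grip": 0}])

```text
time_s: 7.65
eef_pos: [0.4198, -0.2152, 0.1584]
tool_rot: [-2.997, -0.94, -0.0]
contact_force: [0.8, -0.2, -1.7]
opening: 0.0165
gripper_force: 88.1
```

```bash
python3 - <<'E'
from h import *
optics.get_image("wrist")
delta([(.4195,-.218,.159,34.65)])
im,d=optics.get_image("wrist"); cv2.imwrite("pics/w4.png",im[:,:,::-1]); np.save("w4.npy",d)
H,S,V=cv2.split(cv2.cvtColor(im,cv2.COLOR_RGB2HSV))
m=(H>95)&(H<130)&(S>100)
p=pts("wrist",d,m); o=env.get_obs(); p=R.from_rotvec(o["tool_rot"]).inv().apply(p-o["eef_pos"])*1000
k=(np.abs(p[:,1])<40)&(p[:,0]>-30)&(p[:,0]<90)&(p[:,2]<45)&(p[:,2]>0); p=p[k]
print("clip in tool: ",len(p),p.mean(0),p.min(0),p.max(0),cv2.minAreaRect(p[:,:2].astype(np.float32)))
from numpy.linalg import lstsq
t=p[np.abs(p[:,2]-np.median(p[:,2]))<4]; print("plane z=a x+b y+c",lstsq(np.c_[t[:,:2],np.ones(len(t))],t[:,2],rcond=None)[0])
p=pts("wrist",d,d>0); p=p[np.hypot(p[:,0]-.51,p[:,1]+.156)<.056]
for lo,hi in((.066,.085),(.042,.056)):
    q=p[(p[:,2]>lo)&(p[:,2]<hi)]; c,r=cv2.minEnclosingCircle(q[:,:2].astype(np.float32)*1000); print(lo,len(q),np.median(q[:,2]).round(4),c,r)
E
```

```text
t 7.7 pos [ 0.4198 -0.2154  0.1584] yaw 34.81 tilt z [ 1.e-04  4.e-04 -1.e+00] open 0.01656863833546613 F [-0.1 -0.4 -1.7] q [ 0.82  0.4  -0.55  2.    0.28  0.81 -0.86]
[0.4195, -0.218, 0.159] 34.65 -> [-1.7  1.9 -0.6] [-0.0002 -0.0003  0.0028]
clip in tool:  11338 [32.87161812 -0.58345138 21.9256653 ] [-2.63542639e+00 -2.82500233e+01  2.56339840e-02] [74.92359352 27.58189478 28.19477519] ((35.80895233154297, -0.8587226867675781), (77.52040100097656, 55.831138610839844), 0.8252030611038208)
plane z=a x+b y+c [3.21712654e-03 1.32355537e-05 2.18650571e+01]
0.066 5423 0.0738 (510.8349609375, -155.1355438232422) 20.103607177734375
0.042 18098 0.0479 (510.86663818359375, -155.2118377685547) 51.98912811279297
```

View pics/w4.png

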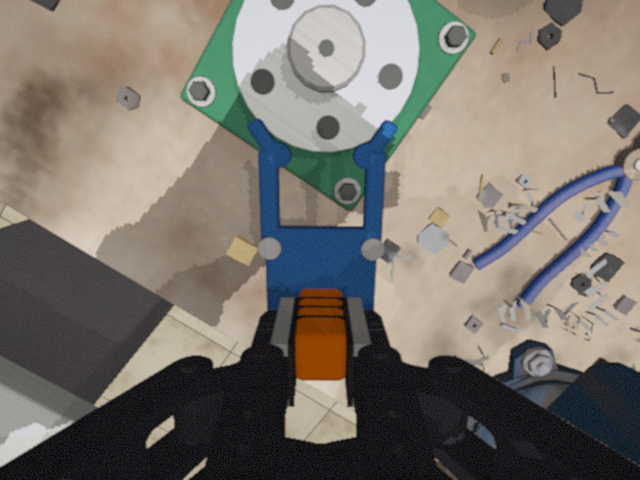

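The clip is held flat with its mouth towards the shaft: arm tips at (262,130) and (388,130), shaft top at (326,48). It is about 59 mm short of home and 3 mm off to the side.

>>> arm_command(deltas=[{"x": 0, "y": 3, "z": 15, "ax": 0, "ay": 0, "az": 0, "grip": 0}, {"x": 0, "y": 3, "z": 35, "ax": 0, "ay": 0, "az": 0, "grip": 0}, {"x": 0, "y": 3, "z": 52, "ax": 0, "ay": 0, "az": 0, "grip": 0}, {"x": 0, "y": 3, "z": 65, "ax": 0, "ay": 0, "az": 0, "grip": 0}, {"x": 0, "y": 3, "z": 74, "ax": 0, "ay": 0, "az": 0, "grip": 0}, {"x": 0, "y": 3, "z": 78.5, "ax": 0, "ay": 0, "az": 0, "grip": 0}, {"x": 0, "y": 3, "z": 78.5, "ax": 0, "ay": 0, "az": 0, "grip": 0}, {"x": 0, "y": 3, "z": 78.5, "ax": 0, "ay": 0, "az": 0, "grip": 0}, {"x": 0, "y": 3, "z": 78.5, "ax": 0, "ay": 0, "az": 0, "grip": 0}])

```text
time_s: 8.65
eef_pos: [0.4216, -0.2198, 0.0803]
tool_rot: [2.998, 0.935, 0.001]
contact_force: [0.1, -0.1, -1.1]
opening: 0.0163
gripper_force: 88.1
```

```bash
cat >> h.py <<'E'
def rel(tag):
    im,d=optics.get_image("wrist"); cv2.imwrite(f"pics/{tag}.png",im[:,:,::-1])
    H,S,V=cv2.split(cv2.cvtColor(im,cv2.COLOR_RGB2HSV)); m=(H>95)&(H<130)&(S>100)
    o=env.get_obs(); T=lambda p:R.from_rotvec(o["tool_rot"]).inv().apply(p-o["eef_pos"])*1000
    w=pts("wrist",d,m); p=T(w); k=(np.abs(p[:,1])<40)&(p[:,0]>-30)&(p[:,0]<90)&(p[:,2]<45)&(p[:,2]>5)
    print("clip tool",k.sum(),p[k].min(0).round(1),p[k].max(0).round(1),"top z",np.median(w[k,2]).round(4))
    w=pts("wrist",d,d>0); w=w[np.hypot(w[:,0]-.51,w[:,1]+.156)<.035]
    q=w[(w[:,2]>.068)&(w[:,2]<.082)]; c,r=cv2.minEnclosingCircle(q[:,:2].astype(np.float32)*1000); z=np.median(q[:,2])
    print("shaft world",c,r,z,"tool",T(np.array([[c[0]/1e3,c[1]/1e3,z]])).round(1))
E
python3 - <<'E'
from h import *
optics.get_image("wrist")
rel("w5"); delta([(.4695,-.184,.0792,34.65)])
E
```

```text
clip tool 11447 [ -2.8 -27.6   5. ] [74.6 27.4 27.8] top z 0.0583
shaft world (508.9025573730469, -156.16458129882812) 19.718852996826172 0.07367904149755808 tool [[108.1  -2.7   6.6]]
t 8.75 pos [ 0.4215 -0.2198  0.0802] yaw 34.64 tilt z [ 8.e-04 -5.e-04 -1.e+00] open 0.016313534986629227 F [-0.2  0.4 -1.1] q [ 0.76  0.52 -0.47  2.09  0.4   0.62 -0.96]
[0.4695, -0.184, 0.0792] 34.65 -> [59.9 -2.2  1.1] [ 0.0008 -0.0004 -0.0002]
```

>>> arm_command(deltas=[{"x": 0, "y": -2.3, "z": 1, "ax": 0, "ay": 0, "az": 0, "grip": 0}, {"x": 8, "y": -2.3, "z": 1, "ax": 0, "ay": 0, "az": 0, "grip": 0}, {"x": 16, "y": -2.3, "z": 1, "ax": 0, "ay": 0, "az": 0, "grip": 0}, {"x": 24, "y": -2.3, "z": 1, "ax": 0, "ay": 0, "az": 0, "grip": 0}, {"x": 30, "y": -2.3, "z": 1, "ax": 0, "ay": 0, "az": 0, "grip": 0}, {"x": 30, "y": -2.3, "z": 1, "ax": 0, "ay": 0, "az": 0, "grip": 0}, {"x": 30, "y": -2.3, "z": 1, "ax": 0, "ay": 0, "az": 0, "grip": 0}], newtons=110)

```text
time_s: 9.45
eef_pos: [0.4446, -0.2005, 0.0787]
tool_rot: [-2.999, -0.936, 0.001]
contact_force: [-0.4, -0.3, -0.6]
opening: 0.0161
gripper_force: 109.5
```

```bash
python3 - <<'E'
from h import *
optics.get_image("wrist")
rel("w6"); delta([(.4695,-.184,.0792,34.65)])
E
```

```text
clip tool 11191 [ -2.9 -27.5   5. ] [74.6 27.6 26.1] top z 0.0567
shaft world (510.77276611328125, -155.06224060058594) 20.03453826904297 0.07379662405082427 tool [[80.8  0.1  4.9]]
t 9.55 pos [ 0.4442 -0.2009  0.0787] yaw 34.64 tilt z [-6.e-04 -1.e-04 -1.e+00] open 0.016074693791130308 F [-0.4 -0.1 -1.2] q [ 0.69  0.53 -0.47  2.06  0.4   0.64 -1.01]
[0.4695, -0.184, 0.0792] 34.65 -> [30.4  0.5 -0.5] [-0.0003  0.0005 -0.0002]
```

View pics/w6.png

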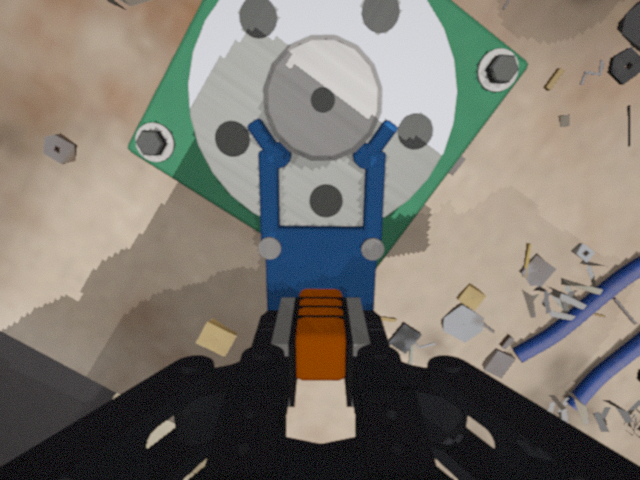

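The mouth is centred on the shaft (tips at (258,130) and (392,130), shaft top at (322,97)), with 31 mm left to go.

>>> arm_command(deltas=[{"x": 5, "y": 0, "z": 0, "ax": 0, "ay": 0, "az": 0, "grip": 0}, {"x": 9, "y": 0, "z": 0, "ax": 0, "ay": 0, "az": 0, "grip": 0}, {"x": 13, "y": 0, "z": 0, "ax": 0, "ay": 0, "az": 0, "grip": 0}, {"x": 17, "y": 0, "z": 0, "ax": 0, "ay": 0, "az": 0, "grip": 0}, {"x": 21, "y": 0, "z": 0, "ax": 0, "ay": 0, "az": 0, "grip": 0}, {"x": 25, "y": 0, "z": 0, "ax": 0, "ay": 0, "az": 0, "grip": 0}, {"x": 28, "y": 0, "z": 0, "ax": 0, "ay": 0, "az": 0, "grip": 0}, {"x": 30, "y": 0, "z": 0, "ax": 0, "ay": 0, "az": 0, "grip": 0}, {"x": 31, "y": 0, "z": 0, "ax": 0, "ay": 0, "az": 0, "grip": 0}, {"x": 31, "y": 0, "z": 0, "ax": 0, "ay": 0, "az": 0, "grip": 0}])

```text
time_s: 10.55
eef_pos: [0.4705, -0.1829, 0.0789]
tool_rot: [2.999, 0.936, 0.001]
contact_force: [0.1, 0.2, -0.6]
opening: 0.0156
gripper_force: 110.0
```

```bash
python3 - <<'E'
from h import *
rel("w7"); delta([(.4695,-.184,.0792,34.65)])
E
```

```text
clip tool 8196 [ -2.7 -27.5   5.7] [74.9 27.2 25.5] top z 0.0569
shaft world (510.6872863769531, -154.9578399658203) 20.052207946777344 0.07375342702213251 tool [[48.9 -0.1  5.2]]
t 10.6 pos [ 0.4705 -0.1829  0.0789] yaw 34.67 tilt z [ 7.e-04  1.e-04 -1.e+00] open 0.01622855501486827 F [ 0.2 -0.8 -1.1] q [ 0.64  0.55 -0.46  2.01  0.39  0.66 -1.05]
[0.4695, -0.184, 0.0792] 34.65 -> [-1.4  0.3 -0.3] [ 0.0003 -0.0007  0.0003]
```

View pics/w7.png

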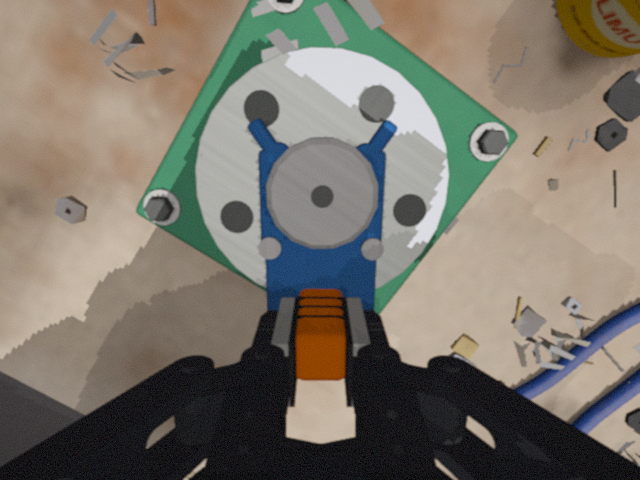

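The clip is on: the shaft top at (322,193) sits inside the U and the bumps are past the shaft. I'll push slightly more to confirm it is against the bridge.

>>> arm_command(deltas=[{"x": 1, "y": 0, "z": 0, "ax": 0, "ay": 0, "az": 0, "grip": 0}, {"x": 2, "y": 0, "z": 0, "ax": 0, "ay": 0, "az": 0, "grip": 0}, {"x": 2, "y": 0, "z": 0, "ax": 0, "ay": 0, "az": 0, "grip": 0}])

```text
time_s: 10.9
eef_pos: [0.4707, -0.1826, 0.0786]
tool_rot: [2.999, 0.934, -0.003]
contact_force: [-3.1, -3.2, 0.9]
opening: 0.0159
gripper_force: 110.0
```

>>> arm_command(deltas=[{"x": -1, "y": 0, "z": 1.3, "ax": 0, "ay": 0, "az": 0, "grip": 0}, {"x": -1, "y": 0, "z": 1.3, "ax": 0, "ay": 0, "az": 0, "grip": 0}, {"x": -1, "y": 0, "z": 1.3, "ax": 0, "ay": 0, "az": 0, "grip": 25}, {"x": -1, "y": 0, "z": 1.3, "ax": 0, "ay": 0, "az": 0, "grip": 50}, {"x": -1, "y": 0, "z": 1.3, "ax": 0, "ay": 0, "az": 0, "grip": 70}, {"x": -1, "y": 0, "z": 1.3, "ax": 0, "ay": 0, "az": 0, "grip": 70}, {"x": -1, "y": 0, "z": 1.3, "ax": 0, "ay": 0, "az": 0, "grip": 70}, {"x": -1, "y": 0, "z": -15, "ax": 0, "ay": 0, "az": 0, "grip": 70}, {"x": -1, "y": 0, "z": -45, "ax": 0, "ay": 0, "az": 0, "grip": 70}, {"x": -1, "y": 0, "z": -90, "ax": 0, "ay": 0, "az": 0, "grip": 70}, {"x": -1, "y": 0, "z": -120, "ax": 0, "ay": 0, "az": 0, "grip": 70}, {"x": -1, "y": 0, "z": -120, "ax": 0, "ay": 0, "az": 0, "grip": 70}])

```text
time_s: 12.1
eef_pos: [0.4732, -0.1828, 0.2028]
tool_rot: [2.995, 0.934, 0.009]
contact_force: [0.2, -0.9, 0.0]
opening: 0.0594
gripper_force: 0.0
```

```bash
python3 - <<'E'
from h import *
for i in range(4): optics.get_image("wrist")
im,d=optics.get_image("wrist"); cv2.imwrite("pics/w8.png",im[:,:,::-1])
H,S,V=cv2.split(cv2.cvtColor(im,cv2.COLOR_RGB2HSV))
w=pts("wrist",d,(H>95)&(H<130)&(S>100)); w=w[(np.hypot(w[:,0]-.495,w[:,1]+.167)<.06)&(w[:,2]>.045)&(w[:,2]<.07)]
print("blue",np.median(w[:,2]),cv2.minAreaRect(w[:,:2].astype(np.float32)*1000))
print("plane",np.linalg.lstsq(np.c_[w[:,:2]-w[:,:2].mean(0),np.ones(len(w))],w[:,2],rcond=None)[0])
p=pts("wrist",d,d>0); q=p[(np.hypot(p[:,0]-.51,p[:,1]+.156)<.03)&(p[:,2]>.069)&(p[:,2]<.08)]
c=cv2.minEnclosingCircle(q[:,:2].astype(np.float32)*1000); print(c)
u=np.array([np.cos(np.radians(34.65)),np.sin(np.radians(34.65))]); s=np.array(c[0])
a=(w[:,:2]*1000-s)@u; b=(w[:,:2]*1000-s)@[-u[1],u[0]]; print("along",a.min(),a.max(),"across",b.min(),b.max())
delta([])
E
```

```text
blue 0.0546486022241261 ((496.3658447265625, -164.63357543945312), (85.61366271972656, 54.25792694091797), 33.90207290649414)
plane [-0.00121154 -0.00141199  0.05465076]
((510.83575439453125, -154.8546905517578), 19.906204223632812)
along -60.54672020364981 25.65538628687991 across -27.47037582676597 26.775725552917915
t 12.35 pos [ 0.4701 -0.1824  0.1975] yaw 34.65 tilt z [-2.2e-03  8.0e-04 -1.0e+00] open 0.05999170138158179 F [-0.1  0.   0.3] q [ 0.72  0.4  -0.56  1.87  0.26  0.95 -0.92]
```

View pics/w8.png

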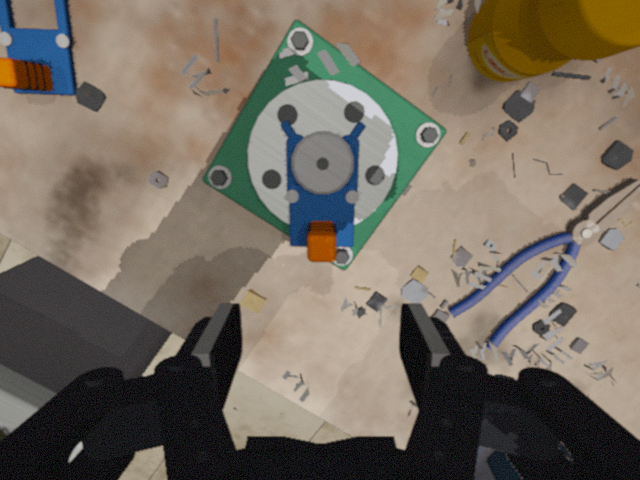

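The clip is seated around the shaft at (322,162). It is flat (top at 54.6 mm), runs from −60.5 to +25.7 mm about the shaft axis, which matches fully home, and the gripper is clear.

```bash
python3 -c "
from h import *
print(job_done())"
```

```text
the job is handed in; nothing more can be done
None
```

The left-hand blue clip is pushed fully home, lying flat in the shaft groove and released; the bottle, pliers and spanner were not touched, and I handed the job in at about 12.4 s on the robot's clock.

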